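Load the machine's tool rack in the order of the setting-up rack

TASK

The four tool holders standing in the blue rack are wanted in the empty aluminium rack. Each rack has one red end, where place one is: move every holder across so that it keeps its place number, counting from the red end of each rack. Lower each holder, taper down, until its flange sits on the socket (do not drop it), and leave all four standing there.

Things in the scene. Friction and masses are not known exactly. Their poses are not given: they have to be found in the camera images.
- face_mill_grip (a point): Loose round tool holder, 0.5 kg: bright steel face-mill head, brass inserts round its flat top. Point: on the axis, mid head, where to grip from above (cylinder 40 mm across, straight 11 mm above and below the point). Top end 17 mm above the point. Flange (50 mm across) 24 to 43 mm below it, its underside rests on the socket; then a taper, 32 mm wide narrowing to a 12 mm stud ending 107 mm below. z up.
- drill_chuck_grip (a point): Loose round tool holder, 0.5 kg: black ribbed drill chuck with dark cone top and thin steel drill. Point: on the axis, mid head, where to grip from above (cylinder 42 mm across, straight 11 mm above and below the point). Top end 36 mm above the point. Flange (50 mm across) 24 to 43 mm below it, its underside rests on the socket; then a taper, 32 mm wide narrowing to a 12 mm stud ending 107 mm below. z up.
- collet_chuck_grip (a point): Loose round tool holder, 0.5 kg: brass-gold slotted collet nut with a dark 12 mm end mill. Point: on the axis, mid head, where to grip from above (cylinder 42 mm across, straight 11 mm above and below the point). Top end 35 mm above the point. Flange (50 mm across) 24 to 43 mm below it, its underside rests on the socket; then a taper, 32 mm wide narrowing to a 12 mm stud ending 107 mm below. z up.
- tap_chuck_grip (a point): Loose round tool holder, 0.5 kg: blue tapping-chuck sleeve with steel top and thin brass tap. Point: on the axis, mid head, where to grip from above (cylinder 38 mm across, straight 11 mm above and below the point). Top end 36 mm above the point. Flange (50 mm across) 24 to 43 mm below it, its underside rests on the socket; then a taper, 32 mm wide narrowing to a 12 mm stud ending 107 mm below. z up.
- socket_face_mill: Fixed grey socket of the blue rack in which the face mill holder stands at the start: collar 62 x 62 mm, 40 mm hole. Origin: hole centre in the top face, 78 mm above the table. y runs along the row, x level across it. The four stand in one row 70 mm apart, in an order that varies; the nearest to the red end is place one.
- socket_drill_chuck: Fixed grey socket of the blue rack in which the drill chuck holder stands at the start: collar 62 x 62 mm, 40 mm hole. Origin: hole centre in the top face, 78 mm above the table. y runs along the row, x level across it. The four stand in one row 70 mm apart, in an order that varies; the nearest to the red end is place one.
- socket_collet_chuck: Fixed grey socket of the blue rack in which the collet chuck holder stands at the start: collar 62 x 62 mm, 40 mm hole. Origin: hole centre in the top face, 78 mm above the table. y runs along the row, x level across it. The four stand in one row 70 mm apart, in an order that varies; the nearest to the red end is place one.
- socket_tap_chuck: Fixed grey socket of the blue rack in which the tap chuck holder stands at the start: collar 62 x 62 mm, 40 mm hole. Origin: hole centre in the top face, 78 mm above the table. y runs along the row, x level across it. The four stand in one row 70 mm apart, in an order that varies; the nearest to the red end is place one.
- empty_rack: Fixed bare-aluminium rack, 88 x 315 mm, with four empty grey sockets (40 mm holes, tops 78 mm above the table). Origin: rack centre on the table; y along the row towards its red end, x level across it. Socket centres, places one to four, at y = +105, +35, -35, -105 mm, x = 0. A seated holder's grip point is 121 mm above the table.
- blue_rack_red_end: Red plastic end cap of the blue rack (the cap at its other end is grey; which end is red varies): the socket next to it is place one, its centre 43 mm from this origin, the others 113, 183 and 253 mm. 88 x 18 mm seen from above, top 88 mm above the table. Origin: its foot on the table, in line with the row; y along the row.

How it is judged:
By the outcome, as a careful person would: the job done as asked, in the order asked, and still so for the second after the job is handed in, with the robot touching nothing.
It also fails if it takes over 109 s, if anything falls off the work surface, if the arm or the gripper's body presses on something with over 40 N, if the wrist force passes 120 N, or if a joint passes its speed limit or range.

ROBOT

A 6-joint arm with a two-finger parallel gripper is mounted at the origin on the work surface. World frame = base frame: x ahead of the robot, y to its left, z up, the work surface at z = 0. Lengths are in m, angles in degrees, forces in N, time in s.
With the tool pointing down it reaches from about 0.375 to 0.9 m from the base axis. Payload 3.1 kg.
Tool frame: the origin (TCP) lies at the very end of the fingers, on their centre line; the grasp point (between the pads) lies 19 mm behind it; z points along the fingers, y is the line along which they close (so a half turn about z gives the same grasp; the last joint's range is limited). The gripper opens to 87 mm and grips with 3 to 60 N. Pads are 19 mm wide; open, the fingers measure 117 mm over their backs; the gripper's body (75 mm by 190 mm) begins 51 mm behind the grasp point.
Start: joints at [-84.311, 30.224, 82.088, -0, 67.689, -10.227], TCP at [0.171, -0.601, 0.223] pointing down, gripper open.
Joint ranges: [-176.69, 176.69], [-43.24, 126.21], [12.49, 139.97], [-82, 262], [0, 151.66], [-163.58, 163.58]. Speed limits (degrees/s): [159.86, 159.86, 180, 180, 180, 180].

INTERFACE

Orientations are given as a 3x3 rotation matrix whose columns are the frame's x, y, z axes.
In Python, from rig import readout, cams, bot gives the robot as it stands.
- The arm moves only by the shell command python3 -m inch 'ROWS'. ROWS is JSON, a list of rows, each a list of 5 numbers: the shift along the world's x, y, z in cm, then the turn about the world's z in degrees, then the finger opening in cm, from 0 to 8.7. In form: [[dx, dy, dz, twist, fingers], ...]. A call has 1 to 10 rows; each row is the pose to reach, as a shift and turn from the pose commanded when the call began; what a row does not reach only later rows make up. A row lasts 1/12 s, in which the tool goes at most 41.7 mm and 7.16 degrees, less where a joint would pass 70% of its speed; a pose out of reach is approached as far as the arm can. A call with a gripper value outside its range is refused whole. The fingers move at their own pace and stop on an object; the grip force is fixed at half the most. Time passes only in rows, so rows that repeat a pose let the fingers close. It gives the time, the measured TCP pose, the force, the opening and the grip force at its end, in the units of the state.
- readout.read_state(): the state, without advancing time (a new reading comes with each control period).
- cams.capture(name): name is "side" or "top"; returns a dict with "image" (400x640x3 uint8, blue, green, red), "intrinsics" (3x3 intrinsics, pixels), "xyz" and "rotation" of the camera in the world. Camera axes: x right, y down, z forward; pixel columns grow to the right and rows downward; lengths in m; the calibration is good to about 2 mm. A picture is of the moment at which its call begins. There is no depth.
- bot.hand_in(): hands the job in; it is judged then, once.
The state is a dict: "time_s": time; "joint_positions": joint angles; "qvel": joint speeds; "tau": joint torques, N m; "position": TCP position; "tcp_rot": TCP orientation; "force": force on the tool from outside, world axes, zero at the start; "moment": the same for the moment, N m; "opening": opening from 0.0 (shut) to 1.0 (fully open); "grasp_force": force on a finger pad.
Only numpy, scipy, OpenCV 4.12 (cv2) and the standard library are available. Lean on these libraries where they do the work, as an engineer would, in place of code of your own. Each camera call takes 0.05 s, during which the arm holds its last target. There are 200 camera calls.

## Working session

There is one attempt and no reset: what is moved stays moved. The work goes in short steps, Python scripts to look and compute and a shell command to move; the robot and the scene stay as the last step left them, time stands still between calls to the robot, and variables do not carry over. Pictures are saved under pics/ and viewed, at most 14 in all, crops included, and the job is handed in when it is done.

```bash
ls; mkdir -p pics; python3 - <<'E'
from rig import readout,cams
import cv2,numpy as np
np.set_printoptions(precision=4,suppress=True)
for n in("top","side"):
    c=cams.capture(n);cv2.imwrite(f"pics/{n}0.png",c["image"])
    print(n,c["intrinsics"],c["xyz"],c["rotation"])
print(readout.read_state())
E
```

```text
pics
top [[454.9171   0.     318.7858]
 [  0.     454.9171 194.309 ]
 [  0.       0.       1.    ]] [ 0.3375 -0.0018  1.3789] [[ 0.0025 -0.9879  0.155 ]
 [-1.     -0.0022  0.0019]
 [-0.0016 -0.155  -0.9879]]
side [[456.3857   0.     319.0711]
 [  0.     456.3857 207.6948]
 [  0.       0.       1.    ]] [0.1436 0.5271 0.9328] [[-0.8129 -0.4534  0.3656]
 [-0.5824  0.6365 -0.5057]
 [-0.0034 -0.624  -0.7814]]
{'time_s': 0.1, 'joint_positions': array([-84.3107,  30.2725,  82.1486,  -0.0021,  67.6909, -10.228 ]), 'qvel': array([ 0.043 , -0.0034, -0.1829, -0.029 , -0.0741,  0.0884]), 'tau': array([ -0.0013, -44.0986, -17.7151,   0.0635,   0.0534,  -0.    ]), 'position': array([ 0.1713, -0.6004,  0.2217]), 'tcp_rot': array([[ 0.9617,  0.2743, -0.0002],
       [ 0.2743, -0.9617,  0.0019],
       [ 0.0003, -0.0019, -1.    ]]), 'force': array([-0.3104,  0.2044,  0.6208]), 'moment': array([ 0.052 ,  0.0179, -0.0277]), 'grasp_force': 0.0, 'opening': 0.9998869710326583}
```

View pics/top0.png

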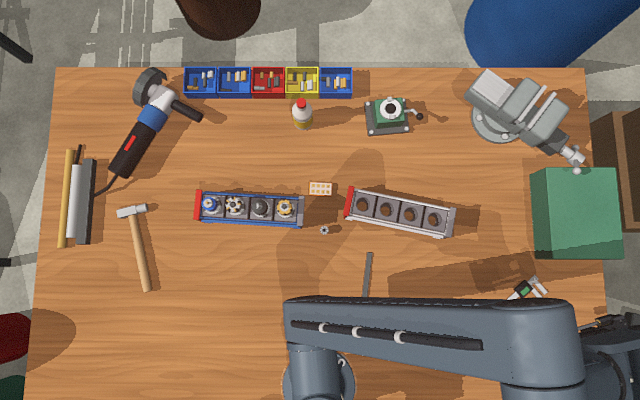

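View pics/side0.png

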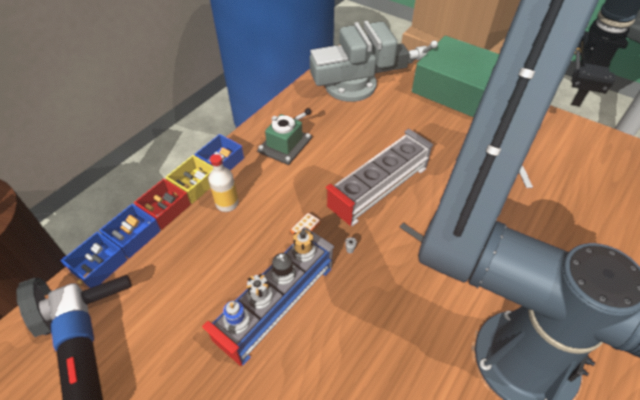

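Top view: the blue rack (px 195–303, row ~207) has its red end at left. The order from red is tap, face mill, drill, collet. The aluminium rack (345–455, row ~212) also has its red end at left. Next I'll look at enlarged crops of both.

```bash
python3 - <<'E'
import cv2,numpy as np
t=cv2.imread("pics/top0.png")
a=t[180:240,188:308];b=t[180:240,340:460]
cv2.imwrite("pics/crop0.png",cv2.resize(np.vstack([a,b]),None,fx=5,fy=5,interpolation=cv2.INTER_CUBIC))
E
```

```text
(no output)
```

View pics/crop0.png

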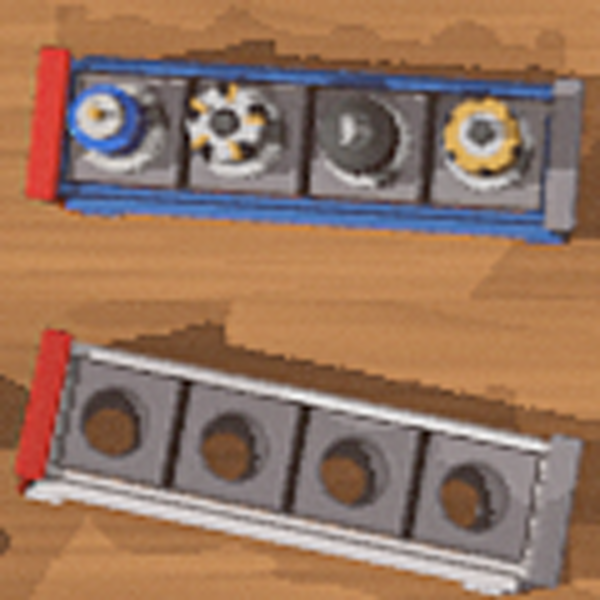

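```bash
cat > h.py <<'E'
import cv2,numpy as np
np.set_printoptions(precision=4,suppress=True)
def ray(c,uv,z):
    d=c["rotation"]@np.linalg.inv(c["intrinsics"])@np.array([uv[0],uv[1],1.])
    return c["xyz"]+d*(z-c["xyz"][2])/d[2]
def proj(c,p):
    q=c["intrinsics"]@(c["rotation"].T@(np.asarray(p)-c["xyz"]));return q[:2]/q[2]
def row(pts,offs):
    "fit line pts = o + offs*d with |d|=1 ; returns origin, unit d, residuals mm"
    pts=np.array(pts)[:,:2];offs=np.array(offs);m=pts.mean(0);om=offs-offs.mean()
    d=(om[:,None]*(pts-m)).sum(0);s=np.linalg.norm(d)/(om**2).sum();d/=np.linalg.norm(d)
    o=m-offs.mean()*d
    return o,d,s,1e3*(pts-(o+offs[:,None]*d))
E
python3 - <<'E'
from h import *
from rig import cams
c=cams.capture("top");im=c["image"];hsv=cv2.cvtColor(im,cv2.COLOR_BGR2HSV);H,S,V=cv2.split(hsv)
# empty rack: grey collar area -> holes are inner contours
k=4;sub=(slice(182,240),slice(342,460))
big=cv2.resize(im[sub],None,fx=k,fy=k,interpolation=cv2.INTER_CUBIC)
g=cv2.cvtColor(big,cv2.COLOR_BGR2HSV)
guess=[(362.6,204.6),(387,209.4),(411,214),(435,219)]
pts=[]
gray=cv2.cvtColor(big,cv2.COLOR_BGR2GRAY)
for u in guess:
    x,y=(u[0]-342+.5)*k,(u[1]-182+.5)*k
    edges=[]
    for a in np.linspace(0,2*np.pi,48,endpoint=False):
        r=np.arange(4*k/2,10*k)
        v=cv2.remap(gray,(x+r*np.cos(a)).astype(np.float32)[None],(y+r*np.sin(a)).astype(np.float32)[None],1)[0].astype(float)
        i=np.argmax(np.gradient(cv2.GaussianBlur(v[None],(0,0),2)[0])) ; edges.append((x+r[i]*np.cos(a),y+r[i]*np.sin(a)))
    (ex,ey),ax,_=cv2.fitEllipse(np.array(edges,np.float32))
    uv=(ex/k-.5+342,ey/k-.5+182);pts.append(ray(c,uv,.078));print("hole",np.array(uv),np.array(ax)/k,pts[-1])
print(row(pts,[0,-.07,-.14,-.21]))
def comp(mask,name,z):
    n,l,s,ce=cv2.connectedComponentsWithStats(mask.astype(np.uint8))
    for i in range(1,n):
        if s[i,4]>25 and 185<ce[i][0]<460 and 175<ce[i][1]<245: print(name,s[i],ce[i],ray(c,ce[i],z))
R=((H<6)|(H>174))&(S>150)
comp(R,"red",.088)
Y=(H>12)&(H<28)&(S>130)&(V>150);Y[:,:270]=0;Y[:,300:]=0;Y[:195]=0;Y[220:]=0
comp(Y,"collet",.13)
B=(H>105)&(H<125)&(S>130);B[:,:200]=0;B[:,218:]=0;B[:196]=0;B[212:]=0
comp(B,"tap",.13)
D=(V<85)&(S<90);comp(D,"drill",.13)
E
```

```text
hole [361.6081 204.133 ] [11.9488 14.5685] [ 0.5131 -0.1229  0.078 ]
hole [385.3133 208.9838] [11.6121 14.925 ] [ 0.4992 -0.191   0.078 ]
hole [408.8916 214.1345] [11.0531 15.1433] [ 0.4844 -0.2584  0.078 ]
hole [432.9645 218.976 ] [11.4066 15.116 ] [ 0.4706 -0.3271  0.078 ]
(array([ 0.5133, -0.1221]), array([0.2048, 0.9788]), np.float64(0.9924351848723565), array([[-0.2187, -0.8301],
       [ 0.1785, -0.3893],
       [-0.2431,  0.6775],
       [ 0.2833,  0.542 ]]))
red [343 186  12  32 180] [348.1444 200.8167] [ 0.5213 -0.0835  0.088 ]
red [193 190   9  30 182] [197.2033 204.467 ] [0.5097 0.3488 0.088 ]
collet [277 200  15  14  73] [283.7945 206.6164] [0.4987 0.0974 0.13  ]
tap [202 197  13  13  59] [208.8136 203.7288] [0.5063 0.3053 0.13  ]
drill [224 195   5  16  28] [225.2143 201.25  ] [0.5133 0.26   0.13  ]
drill [248 197   4  23  32] [248.875  207.9375] [0.4948 0.1939 0.13  ]
drill [251 197  26  20 125] [264.336 204.384] [0.5048 0.1514 0.13  ]
drill [356 198  12   8  40] [361.7   200.725] [ 0.5156 -0.1184  0.13  ]
drill [381 203  11  13  42] [386.8095 206.7857] [ 0.4988 -0.1877  0.13  ]
drill [405 208  10  13  40] [410.875 212.525] [ 0.483  -0.2538  0.13  ]
drill [429 213  10  13  43] [434.6047 218.186 ] [ 0.4675 -0.3187  0.13  ]
```

```bash
cat > ov.py <<'E'
from h import *
from rig import cams
import sys
T=np.array([0.5063,.3053]);dB=np.array([.0365,1]);dB/=np.linalg.norm(dB)
P1=np.array([.5130,-.1258]);dE=np.array([.2048,.9788])
def circ(im,c,o,r,z,k,off,col):
    a=np.linspace(0,2*np.pi,40)
    p=np.array([(proj(c,[o[0]+r*np.cos(t),o[1]+r*np.sin(t),z])-off+.5)*k for t in a])
    cv2.polylines(im,[(p*8).round().astype(np.int32)],True,col,1,cv2.LINE_AA,3)
if __name__=="__main__":
  for n,box in(("top",(188,180,120,60,340,180,120,60)),("side",(205,225,130,110,325,125,110,95))):
    c=cams.capture(n);k=6 if n=="top" else 5;outs=[]
    for j in(0,1):
        x,y,w,h=box[4*j:4*j+4];im=cv2.resize(c["image"][y:y+h,x:x+w],None,fx=k,fy=k,interpolation=cv2.INTER_CUBIC)
        for i in range(4):
            if j==0: circ(im,c,T-.07*i*dB,[.019,.02,.021,.021][i],.132,k,np.array([x,y]),(0,255,0)); circ(im,c,T-.07*i*dB,.025,.097,k,np.array([x,y]),(255,0,255))
            else: circ(im,c,P1-.07*i*dE,.02,.078,k,np.array([x,y]),(0,255,0))
        outs.append(im)
    if n=="top": o=np.vstack(outs)
    else:
        o=np.hstack([outs[0],cv2.copyMakeBorder(outs[1],0,outs[0].shape[0]-outs[1].shape[0],0,0,cv2.BORDER_CONSTANT)]);o=cv2.resize(o,(800,int(o.shape[0]*800/o.shape[1])))
    if n=="top": o=cv2.resize(o,(600,600))
    cv2.imwrite(f"pics/ov_{n}.png",o)
E
python3 ov.py
```

```text
(no output)
```

View pics/ov_top.png

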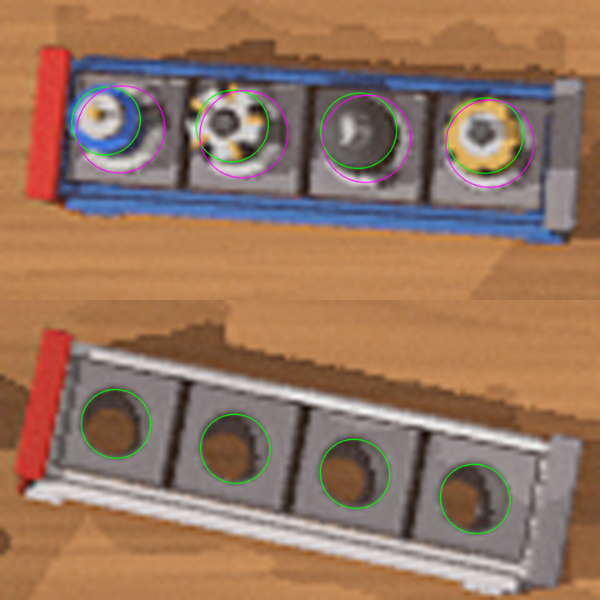

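View pics/ov_side.png

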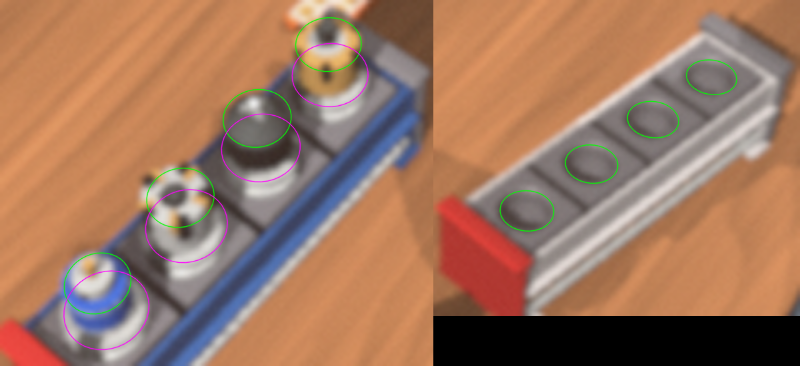

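The overlays fit: the empty-rack sockets match in both views, and the blue-row heads are within about 3 mm. I shift the blue row by about +1.5 mm x and +3 mm y, which puts tap at (0.508, 0.308). Moving now.

```bash
python3 -m inch '[[3.5,0,1,7,8.7],[7,0,2,14,8.7],[10.5,0,3,21,8.7],[14,2,4,28,8.7],[17,5,5,35,8.7],[20,8,6,42,8.7],[23,11,7,49,8.7],[26,14,8,56,8.7],[28,17,8,63,8.7],[30,20,8,70,8.7]]'
python3 -m inch '[[0,4,0,0,8.7],[0,8,0,0,8.7],[0,12,0,0,8.7],[0,16,0,0,8.7],[0,20,0,0,8.7],[0,24,0,0,8.7],[0,28,0,0,8.7],[0,32,0,0,8.7],[0,36,0,0,8.7],[0,40,0,0,8.7]]'
```

```text
time_s: 1.08
position: [0.4733, -0.3994, 0.3035]
tcp_rot: [[0.065, 0.998, 0.002], [0.998, -0.065, -0.001], [-0.001, 0.002, -1.0]]
force: [0.6, -0.4, 0.1]
opening: 0.995
grasp_force: 0.0
time_s: 1.92
position: [0.471, 0.0009, 0.3027]
tcp_rot: [[0.072, 0.997, 0.0], [0.997, -0.072, -0.0], [0.0, 0.0, -1.0]]
force: [1.3, -0.1, -0.0]
opening: 1.0
grasp_force: 0.0
```

```bash
python3 -m inch '[[0.5,4,0,2,8.7],[1,8,0,2,8.7],[1.5,12,0,2,8.7],[2,16,0,2,8.7],[2.5,20,0,2,8.7],[3,24,0,2,8.7],[3.5,28,0,2,8.7],[3.7,30.7,0,2,8.7],[3.7,30.7,-4,2,8.7],[3.7,30.7,-8,2,8.7]]'
python3 -m inch '[[0,0,-2,0,8.7],[0,0,-2,0,8.7]]'
python3 - <<'E'
from ov import *
o=[]
for n,(x,y,w,h) in(("top",(150,150,160,100)),("side",(170,200,160,150))):
    c=cams.capture(n);o.append(cv2.resize(c["image"][y:y+h,x:x+w],(400,400*h//w),interpolation=cv2.INTER_CUBIC))
m=max(i.shape[0] for i in o)
cv2.imwrite("pics/ap1.png",np.hstack([cv2.copyMakeBorder(i,0,m-i.shape[0],0,0,0) for i in o]))
E
```

```text
time_s: 2.75
position: [0.5105, 0.3091, 0.2241]
tcp_rot: [[0.033, 0.999, 0.008], [0.999, -0.033, 0.003], [0.003, 0.008, -1.0]]
force: [0.2, -1.1, -0.6]
opening: 1.001
grasp_force: 0.0
time_s: 2.92
position: [0.5044, 0.3048, 0.1971]
tcp_rot: [[0.036, 0.999, -0.011], [0.999, -0.036, -0.004], [-0.005, -0.011, -1.0]]
force: [0.0, -0.5, 0.1]
opening: 0.997
grasp_force: 0.0
```

View pics/ap1.png

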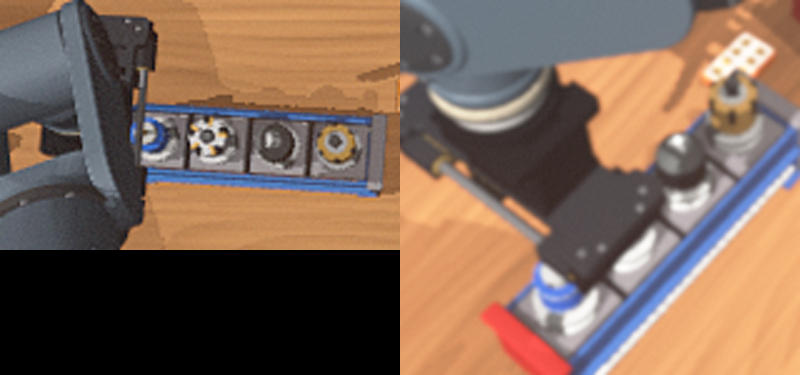

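Gripper above the tap holder, fingers straddling across the row (side crop ~(560,290)), clear of the neighbours. Descending.

```bash
python3 -m inch '[[0,0,-2,0,8.7],[0,0,-4,0,8.7],[0,0,-6,0,8.7],[0,0,-8,0,8.7],[0,0,-9,0,8.7],[0,0,-9.6,0,8.7],[0,0,-9.6,0,8.7],[0,0,-9.6,0,8.7]]'
```

```text
time_s: 3.68
position: [0.5096, 0.3063, 0.1079]
tcp_rot: [[0.036, 0.999, 0.002], [0.999, -0.036, 0.001], [0.001, 0.002, -1.0]]
force: [0.2, 0.1, 1.0]
opening: 1.006
grasp_force: 0.0
```

```bash
python3 -m inch '[[0,0,-0.4,0,6],[0,0,-0.4,0,3],[0,0,-0.4,0,2],[0,0,-0.4,0,2],[0,0,-0.4,0,2],[0,0,-0.4,0,2],[0,0,-0.4,0,2],[0,0,-0.4,0,2],[0,0,-0.4,0,2],[0,0,-0.4,0,2]]'
```

```text
time_s: 4.52
position: [0.5081, 0.306, 0.1026]
tcp_rot: [[0.036, 0.999, -0.001], [0.999, -0.036, -0.0], [-0.0, -0.001, -1.0]]
force: [-0.2, 0.2, 0.8]
opening: 0.432
grasp_force: 30.0
```

```bash
python3 -m inch '[[0,0,1,0,2],[0,0,3,0,2],[0,0,6,0,2],[0,0,9,0,2],[0,0,12,0,2],[0,0,15,0,2],[0,0,16,0,2],[0,-2,16,0,2],[0,-5,16,0,2],[0,-9,16,-2,2]]'
python3 -m inch '[[0,-4,0,-1,2],[0,-8,0,-2,2],[0,-12,0,-3,2],[0,-16,0,-4,2],[0,-20,0,-5,2],[0,-24,0,-6,2],[0,-28,0,-7,2],[0.2,-31,0,-7.8,2],[0.4,-33,0,-7.8,2],[0.5,-34,0,-7.8,2]]'
python3 -m inch '[[0,0,0,0,2],[0,0,0,0,2],[0,0,0,0,2],[0,0,0,0,2]]'
python3 - <<'E'
from ov import *
c=cams.capture("side");x,y,w,h=310,80,160,150
cv2.imwrite("pics/c1.png",cv2.resize(c["image"][y:y+h,x:x+w],None,fx=4,fy=4,interpolation=cv2.INTER_CUBIC))
E
```

```text
time_s: 5.35
position: [0.5075, 0.2168, 0.2617]
tcp_rot: [[0.068, 0.998, -0.001], [0.998, -0.068, 0.001], [0.001, -0.001, -1.0]]
force: [0.8, 0.7, -4.6]
opening: 0.43
grasp_force: 30.0
time_s: 6.18
position: [0.513, -0.127, 0.2614]
tcp_rot: [[0.209, 0.978, -0.001], [0.978, -0.209, -0.0], [-0.001, -0.001, -1.0]]
force: [0.3, 0.6, -4.5]
opening: 0.431
grasp_force: 30.0
time_s: 6.52
position: [0.513, -0.1221, 0.2623]
tcp_rot: [[0.204, 0.979, -0.001], [0.979, -0.204, 0.001], [0.001, -0.001, -1.0]]
force: [-0.5, 0.4, -3.3]
opening: 0.425
grasp_force: 30.0
```

View pics/c1.png

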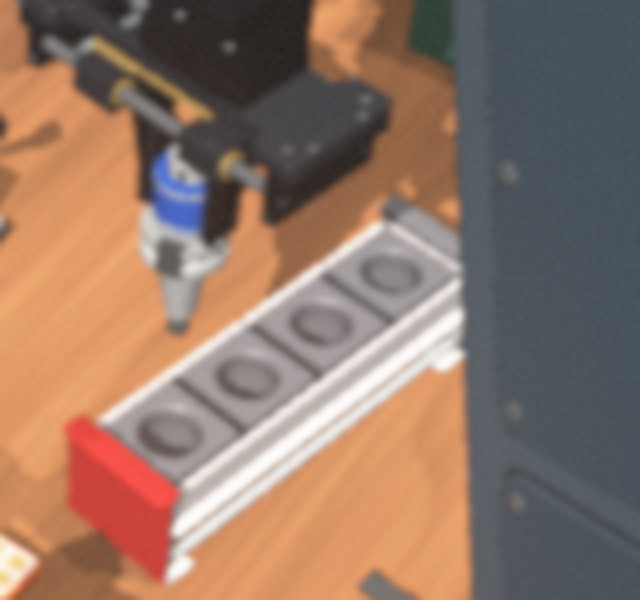

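The holder hangs upright. The stud end is at crop (177,325) and socket one at (170,433). I'll compare them as rays.

```bash
python3 - <<'E'
from ov import *
from rig import readout
c=cams.capture("side")
print(readout.read_state()["position"])
f=lambda u,v:(310+(u+.5)/4-.5,80+(v+.5)/4-.5)
print("stud",ray(c,f(177,326),.175),"hole1",ray(c,f(170,433),.078),"hole4",ray(c,f(391,273),.078))
print("plan", P1, P1-.21*dE)
E
```

```text
[ 0.5133 -0.1225  0.2625]
stud [ 0.5129 -0.122   0.175 ] hole1 [ 0.5134 -0.1249  0.078 ] hole4 [ 0.4705 -0.3295  0.078 ]
plan [ 0.513  -0.1258] [ 0.47   -0.3313]
```

```bash
python3 -m inch '[[0,-0.3,-2,0,2],[0,-0.3,-5,0,2],[0,-0.3,-8,0,2],[0,-0.3,-10,0,2],[0,-0.3,-12,0,2],[0,-0.3,-13.5,0,2],[0,-0.3,-14.5,0,2],[0,-0.3,-15,0,2],[0,-0.3,-15.3,0,2],[0,-0.3,-15.3,0,2]]'
python3 -m inch '[[0,0,-0.2,0,2],[0,0,-0.2,0,2],[0,0,-0.4,0,2],[0,0,-0.4,0,2],[0,0,-0.4,0,2]]'
```

```text
time_s: 7.45
position: [0.5138, -0.1269, 0.1096]
tcp_rot: [[0.205, 0.979, 0.0], [0.979, -0.205, -0.0], [-0.0, 0.0, -1.0]]
force: [0.0, 0.0, -4.2]
opening: 0.432
grasp_force: 30.0
time_s: 7.87
position: [0.5135, -0.1271, 0.1058]
tcp_rot: [[0.206, 0.979, 0.0], [0.979, -0.206, -0.0], [-0.0, 0.0, -1.0]]
force: [-0.6, -0.8, -3.6]
opening: 0.427
grasp_force: 30.0
```

```bash
python3 -m inch '[[0,0,-0.2,0,2],[0,0,-0.3,0,2],[0,0,-0.35,0,2],[0,0,-0.35,0,2],[0,0,-0.35,0,2]]'
```

```text
time_s: 8.28
position: [0.5135, -0.1271, 0.1025]
tcp_rot: [[0.206, 0.979, 0.0], [0.979, -0.206, -0.0], [-0.0, 0.0, -1.0]]
force: [-1.5, 0.9, 2.6]
opening: 0.432
grasp_force: 30.0
```

Seated: the force has changed from -4 N to +2.6 N. Open, retreat, and go to the face mill at about (0.505, 0.238).

```bash
python3 -m inch '[[0,0,0,0,2.5],[0,0,0,0,4],[0,0,0,0,6],[0,0,0,0,8.7],[0,0,0,0,8.7],[0,0,1,0,8.7],[0,0,4,0,8.7],[0,0,8,0,8.7],[0,0,12,0,8.7],[0,0,12,0,8.7]]'
python3 -m inch '[[0,4,0,1,8.7],[0,8,0,2,8.7],[0,12,0,3,8.7],[0,16,0,4,8.7],[-0.3,20,0,5,8.7],[-0.6,24,0,6,8.7],[-0.8,28,0,7,8.7],[-0.8,32,0,8.5,8.7],[-0.8,35,0,9.8,8.7],[-0.8,36.5,0,9.8,8.7]]'
python3 -m inch '[[0,0,-2,0,8.7],[0,0,-5,0,8.7],[0,0,-8,0,8.7],[0,0,-10,0,8.7],[0,0,-11,0,8.7],[0,0,-11.5,0,8.7],[0,0,-11.5,0,8.7],[0,0,-11.5,0,8.7]]'
```

```text
time_s: 9.12
position: [0.5183, -0.1291, 0.2302]
tcp_rot: [[0.206, 0.979, 0.015], [0.979, -0.206, -0.007], [-0.004, 0.016, -1.0]]
force: [1.0, -0.3, -0.3]
opening: 0.952
grasp_force: 0.0
time_s: 9.95
position: [0.505, 0.2419, 0.2227]
tcp_rot: [[0.032, 0.999, 0.001], [0.999, -0.032, 0.002], [0.002, 0.001, -1.0]]
force: [-0.0, -0.4, 0.1]
opening: 1.005
grasp_force: 0.0
time_s: 10.62
position: [0.5064, 0.2382, 0.108]
tcp_rot: [[0.037, 0.999, 0.002], [0.999, -0.037, 0.001], [0.001, 0.002, -1.0]]
force: [0.7, 0.2, 0.4]
opening: 0.994
grasp_force: 0.0
```

```bash
python3 -m inch '[[0,-0.1,-0.5,0,6],[0,-0.1,-0.5,0,3],[0,-0.1,-0.5,0,2],[0,-0.1,-0.5,0,2],[0,-0.1,-0.5,0,2],[0,-0.1,-0.5,0,2],[0,-0.1,-0.5,0,2],[0,-0.1,-0.5,0,2],[0,-0.1,-0.5,0,2]]'
python3 -m inch '[[0,0,1,0,2],[0,0,3,0,2],[0,0,6,0,2],[0,0,9,0,2],[0,0,12,0,2],[0,0,15,0,2],[0,0,16,0,2],[0,-2,16,0,2],[0,-5,16,0,2],[0,-9,16,-2,2]]'
python3 -m inch '[[0,-4,0,-1,2],[0,-8,0,-2,2],[0,-12,0,-3,2],[0,-16,0,-4,2],[-0.2,-20,0,-5,2],[-0.4,-24,0,-6,2],[-0.6,-28,0,-7,2],[-0.8,-31,0,-7.8,2],[-0.8,-33,0,-7.8,2],[-0.8,-34,0,-7.8,2]]'
python3 -m inch '[[0,0,0,0,2],[0,0,0,0,2],[0,0,0,0,2],[0,0,0,0,2]]'
```

```text
time_s: 11.37
position: [0.5052, 0.237, 0.1021]
tcp_rot: [[0.036, 0.999, -0.001], [0.999, -0.036, 0.0], [-0.0, -0.001, -1.0]]
force: [-0.0, -0.0, 0.6]
opening: 0.449
grasp_force: 30.0
time_s: 12.2
position: [0.504, 0.1479, 0.2609]
tcp_rot: [[0.068, 0.998, -0.002], [0.998, -0.068, 0.001], [0.001, -0.002, -1.0]]
force: [1.6, -1.1, -6.0]
opening: 0.454
grasp_force: 30.0
time_s: 13.03
position: [0.4964, -0.1958, 0.2605]
tcp_rot: [[0.209, 0.978, -0.002], [0.978, -0.209, 0.0], [-0.0, -0.002, -1.0]]
force: [0.8, -0.4, -5.9]
opening: 0.449
grasp_force: 30.0
time_s: 13.37
position: [0.4971, -0.191, 0.2617]
tcp_rot: [[0.204, 0.979, -0.001], [0.979, -0.204, 0.001], [0.001, -0.001, -1.0]]
force: [-1.1, 0.5, -6.3]
opening: 0.451
grasp_force: 30.0
```

```bash
python3 -m inch '[[0.2,-0.3,-2,0,2],[0.2,-0.3,-5,0,2],[0.2,-0.3,-8,0,2],[0.2,-0.3,-10,0,2],[0.2,-0.3,-12,0,2],[0.2,-0.3,-13.5,0,2],[0.2,-0.3,-14.5,0,2],[0.2,-0.3,-15,0,2],[0.2,-0.3,-15.4,0,2],[0.2,-0.3,-15.4,0,2]]'
python3 -m inch '[[0,0,-0.2,0,2],[0,0,-0.2,0,2],[0,0,-0.2,0,2]]'
```

```text
time_s: 14.2
position: [0.4998, -0.1957, 0.1081]
tcp_rot: [[0.205, 0.979, 0.0], [0.979, -0.205, -0.0], [-0.0, 0.0, -1.0]]
force: [-0.2, 0.7, -7.3]
opening: 0.451
grasp_force: 30.0
time_s: 14.45
position: [0.4998, -0.1963, 0.1067]
tcp_rot: [[0.206, 0.979, 0.001], [0.979, -0.206, -0.001], [-0.0, 0.001, -1.0]]
force: [-0.4, -0.8, -6.5]
opening: 0.452
grasp_force: 30.0
```

```bash
python3 -m inch '[[0,0,-0.2,0,2],[0,0,-0.3,0,2],[0,0,-0.4,0,2],[0,0,-0.4,0,2],[0,0,-0.4,0,2],[0,0,-0.4,0,2]]'
```

```text
time_s: 14.95
position: [0.4995, -0.1961, 0.1021]
tcp_rot: [[0.206, 0.979, 0.0], [0.979, -0.206, -0.0], [-0.0, 0.0, -1.0]]
force: [-0.3, -0.3, -4.5]
opening: 0.451
grasp_force: 30.0
```

```bash
python3 -m inch '[[0,0,-0.1,0,2],[0,0,-0.1,0,2],[0,0,-0.1,0,2]]'
```

```text
time_s: 15.2
position: [0.4995, -0.1961, 0.1021]
tcp_rot: [[0.206, 0.979, 0.0], [0.979, -0.206, -0.0], [-0.0, 0.0, -1.0]]
force: [-1.8, 1.2, 5.7]
opening: 0.453
grasp_force: 30.0
```

Seated (+5.7 N, height unchanged). Release and go to the drill chuck at about (0.503, 0.167).

```bash
python3 -m inch '[[0,0,0,0,2.5],[0,0,0,0,4],[0,0,0,0,6],[0,0,0,0,8.7],[0,0,0,0,8.7],[0,0,1,0,8.7],[0,0,4,0,8.7],[0,0,8,0,8.7],[0,0,12,0,8.7],[0,0,12,0,8.7]]'
python3 -m inch '[[0,4,0,1,8.7],[0,8,0,2,8.7],[0,12,0,3,8.7],[0,16,0,4,8.7],[0.1,20,0,5,8.7],[0.2,24,0,6,8.7],[0.3,28,0,7,8.7],[0.4,32,0,8.5,8.7],[0.4,35,0,9.8,8.7],[0.4,36.3,0,9.8,8.7]]'
python3 -m inch '[[0,0,-2,0,8.7],[0,0,-5,0,8.7],[0,0,-8,0,8.7],[0,0,-10,0,8.7],[0,0,-11,0,8.7],[0,0,-11.5,0,8.7],[0,0,-11.5,0,8.7],[0,0,-11.5,0,8.7]]'
```

```text
time_s: 16.03
position: [0.5041, -0.1988, 0.2293]
tcp_rot: [[0.206, 0.979, 0.014], [0.979, -0.206, -0.009], [-0.006, 0.016, -1.0]]
force: [1.2, -0.2, -0.2]
opening: 0.96
grasp_force: 0.0
time_s: 16.87
position: [0.5031, 0.1709, 0.2216]
tcp_rot: [[0.032, 0.999, 0.001], [0.999, -0.032, 0.002], [0.002, 0.001, -1.0]]
force: [-0.4, -0.2, 0.3]
opening: 0.999
grasp_force: 0.0
time_s: 17.53
position: [0.5044, 0.167, 0.1069]
tcp_rot: [[0.036, 0.999, 0.002], [0.999, -0.036, 0.0], [0.0, 0.002, -1.0]]
force: [-0.1, -0.0, 0.6]
opening: 0.999
grasp_force: 0.0
```

```bash
python3 -m inch '[[0,0,-0.4,0,6],[0,0,-0.4,0,3],[0,0,-0.4,0,2],[0,0,-0.4,0,2],[0,0,-0.4,0,2],[0,0,-0.4,0,2],[0,0,-0.4,0,2],[0,0,-0.4,0,2],[0,0,-0.4,0,2]]'
python3 -m inch '[[0,0,1,0,2],[0,0,3,0,2],[0,0,6,0,2],[0,0,9,0,2],[0,0,12,0,2],[0,0,15,0,2],[0,0,16,0,2],[0,-2,16,0,2],[0,-5,16,0,2],[0,-9,16,-2,2]]'
python3 -m inch '[[-0.2,-4,0,-1,2],[-0.4,-8,0,-2,2],[-0.6,-12,0,-3,2],[-0.8,-16,0,-4,2],[-1,-20,0,-5,2],[-1.2,-24,0,-6,2],[-1.5,-28,0,-7,2],[-1.8,-31,0,-7.8,2],[-1.8,-33,0,-7.8,2],[-1.8,-34,0,-7.8,2]]'
python3 -m inch '[[0,0,0,0,2],[0,0,0,0,2],[0,0,0,0,2],[0,0,0,0,2]]'
```

```text
time_s: 18.28
position: [0.5008, 0.167, 0.1019]
tcp_rot: [[0.036, 0.999, -0.006], [0.999, -0.036, -0.0], [-0.0, -0.006, -1.0]]
force: [-6.0, -0.0, 4.5]
opening: 0.474
grasp_force: 30.0
time_s: 19.12
position: [0.503, 0.0778, 0.2614]
tcp_rot: [[0.068, 0.998, 0.0], [0.998, -0.068, 0.001], [0.001, 0.0, -1.0]]
force: [0.1, -1.0, -4.1]
opening: 0.474
grasp_force: 30.0
time_s: 19.95
position: [0.485, -0.2665, 0.2608]
tcp_rot: [[0.209, 0.978, -0.0], [0.978, -0.209, -0.001], [-0.001, -0.0, -1.0]]
force: [0.6, 0.2, -4.0]
opening: 0.473
grasp_force: 30.0
time_s: 20.28
position: [0.4853, -0.261, 0.2618]
tcp_rot: [[0.204, 0.979, -0.001], [0.979, -0.204, 0.001], [0.001, -0.001, -1.0]]
force: [0.9, 0.1, -5.3]
opening: 0.476
grasp_force: 30.0
```

The grip gave a 6 N sideways reaction, so I'll check that the drill chuck hangs straight.

```bash
python3 - <<'E'
from ov import *
c=cams.capture("side");x,y,w,h=310,60,160,150
cv2.imwrite("pics/c3.png",cv2.resize(c["image"][y:y+h,x:x+w],None,fx=4,fy=4,interpolation=cv2.INTER_CUBIC))
print((proj(c,[.4853,-.261,.2618+.019-.107])-[x,y]+.5)*4-.5)
E
```

```text
[338.4305 293.301 ]
```

View pics/c3.png

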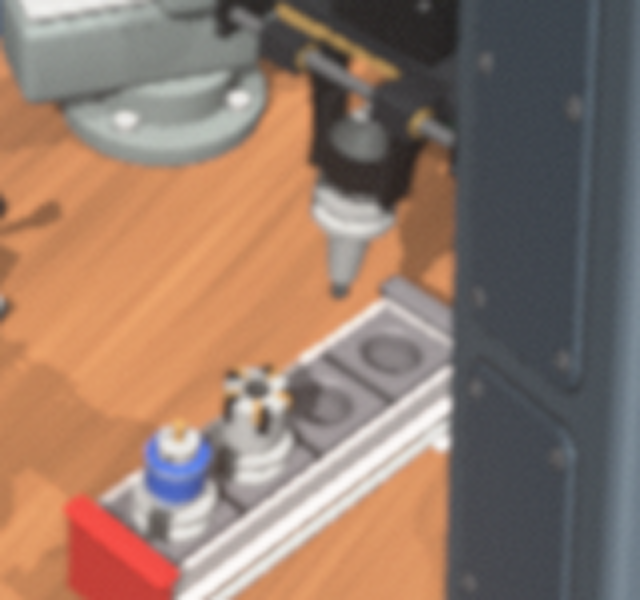

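Picture: stud end at (340,293) against (338,293) predicted, so it hangs straight. The tap and the mill stand seated. Lower into place three.

```bash
python3 -m inch '[[-0.1,-0.1,-2,0,2],[-0.1,-0.1,-5,0,2],[-0.1,-0.1,-8,0,2],[-0.1,-0.1,-10,0,2],[-0.1,-0.1,-12,0,2],[-0.1,-0.1,-13.5,0,2],[-0.1,-0.1,-14.5,0,2],[-0.1,-0.1,-15,0,2],[-0.1,-0.1,-15.5,0,2],[-0.1,-0.1,-15.5,0,2]]'
python3 -m inch '[[0,0,-0.2,0,2],[0,0,-0.3,0,2],[0,0,-0.4,0,2],[0,0,-0.4,0,2],[0,0,-0.4,0,2]]'
```

```text
time_s: 21.17
position: [0.4846, -0.2638, 0.1069]
tcp_rot: [[0.205, 0.979, -0.0], [0.979, -0.205, 0.0], [0.0, -0.0, -1.0]]
force: [-0.7, -0.0, -4.2]
opening: 0.479
grasp_force: 30.0
time_s: 21.58
position: [0.4846, -0.2642, 0.1034]
tcp_rot: [[0.206, 0.979, 0.001], [0.979, -0.206, -0.0], [-0.0, 0.001, -1.0]]
force: [-0.1, 0.0, -4.1]
opening: 0.475
grasp_force: 30.0
```

```bash
python3 -m inch '[[0,0,-0.1,0,2],[0,0,-0.2,0,2],[0,0,-0.2,0,2],[0,0,-0.2,0,2]]'
```

```text
time_s: 21.92
position: [0.4847, -0.2643, 0.102]
tcp_rot: [[0.206, 0.979, 0.001], [0.979, -0.206, -0.001], [-0.001, 0.001, -1.0]]
force: [-0.3, 0.9, 5.0]
opening: 0.475
grasp_force: 30.0
```

```bash
python3 -m inch '[[0,0,0,0,2.5],[0,0,0,0,4],[0,0,0,0,6],[0,0,0,0,8.7],[0,0,0,0,8.7],[0,0,1,0,8.7],[0,0,4,0,8.7],[0,0,8,0,8.7],[0,0,12,0,8.7],[0,0,12,0,8.7]]'
python3 -m inch '[[0.2,4,0,1,8.7],[0.4,8,0,2,8.7],[0.6,12,0,3,8.7],[0.8,16,0,4,8.7],[1,20,0,5,8.7],[1.2,24,0,6,8.7],[1.4,28,0,7,8.7],[1.5,32,0,8.5,8.7],[1.5,35,0,9.8,8.7],[1.5,36.1,0,9.8,8.7]]'
python3 -m inch '[[0,0,-2,0,8.7],[0,0,-5,0,8.7],[0,0,-8,0,8.7],[0,0,-10,0,8.7],[0,0,-11,0,8.7],[0,0,-11.5,0,8.7],[0,0,-11.5,0,8.7],[0,0,-11.5,0,8.7]]'
```

```text
time_s: 22.75
position: [0.4887, -0.2673, 0.2294]
tcp_rot: [[0.206, 0.979, 0.013], [0.979, -0.206, -0.011], [-0.008, 0.015, -1.0]]
force: [1.1, -1.4, -0.2]
opening: 0.96
grasp_force: 0.0
time_s: 23.58
position: [0.4989, 0.1008, 0.2215]
tcp_rot: [[0.032, 0.999, 0.001], [0.999, -0.032, 0.001], [0.001, 0.001, -1.0]]
force: [-0.1, -0.8, 0.1]
opening: 1.001
grasp_force: 0.0
time_s: 24.25
position: [0.5003, 0.0967, 0.1068]
tcp_rot: [[0.037, 0.999, 0.002], [0.999, -0.037, -0.0], [-0.0, 0.002, -1.0]]
force: [0.5, -0.8, 0.3]
opening: 1.003
grasp_force: 0.0
```

```bash
python3 -m inch '[[0,0,-0.4,0,6],[0,0,-0.4,0,3],[0,0,-0.4,0,2],[0,0,-0.4,0,2],[0,0,-0.4,0,2],[0,0,-0.4,0,2],[0,0,-0.4,0,2],[0,0,-0.4,0,2],[0,0,-0.4,0,2]]'
python3 -m inch '[[0,0,1,0,2],[0,0,3,0,2],[0,0,6,0,2],[0,0,9,0,2],[0,0,12,0,2],[0,0,15,0,2],[0,0,16,0,2],[-0.2,-2,16,0,2],[-0.4,-5,16,0,2],[-0.6,-9,16,-2,2]]'
python3 -m inch '[[-0.3,-4,0,-1,2],[-0.6,-8,0,-2,2],[-0.9,-12,0,-3,2],[-1.2,-16,0,-4,2],[-1.5,-20,0,-5,2],[-1.8,-24,0,-6,2],[-2.1,-28,0,-7,2],[-2.3,-31,0,-7.8,2],[-2.3,-33,0,-7.8,2],[-2.3,-33.9,0,-7.8,2]]'
python3 -m inch '[[0,0,0,0,2],[0,0,0,0,2],[0,0,0,0,2],[0,0,0,0,2]]'
```

```text
time_s: 25.0
position: [0.499, 0.097, 0.1021]
tcp_rot: [[0.036, 0.999, -0.001], [0.999, -0.036, 0.0], [-0.0, -0.001, -1.0]]
force: [-0.6, 0.7, 2.0]
opening: 0.472
grasp_force: 30.0
time_s: 25.83
position: [0.4918, 0.0084, 0.2619]
tcp_rot: [[0.068, 0.998, -0.002], [0.998, -0.068, 0.002], [0.002, -0.002, -1.0]]
force: [1.0, -0.3, -6.5]
opening: 0.475
grasp_force: 30.0
time_s: 26.67
position: [0.4694, -0.3352, 0.2611]
tcp_rot: [[0.209, 0.978, -0.001], [0.978, -0.209, -0.0], [-0.001, -0.001, -1.0]]
force: [0.6, 0.4, -5.9]
opening: 0.476
grasp_force: 30.0
time_s: 27.0
position: [0.4703, -0.3298, 0.2618]
tcp_rot: [[0.204, 0.979, -0.001], [0.979, -0.204, 0.002], [0.002, -0.001, -1.0]]
force: [0.2, 0.1, -6.4]
opening: 0.474
grasp_force: 30.0
```

```bash
python3 -m inch '[[0,-0.1,-2,0,2],[0,-0.1,-5,0,2],[0,-0.1,-8,0,2],[0,-0.1,-10,0,2],[0,-0.1,-12,0,2],[0,-0.1,-13.5,0,2],[0,-0.1,-14.5,0,2],[0,-0.1,-15,0,2],[0,-0.1,-15.5,0,2],[0,-0.1,-15.5,0,2]]'
python3 -m inch '[[0,0,-0.2,0,2],[0,0,-0.3,0,2],[0,0,-0.4,0,2],[0,0,-0.4,0,2],[0,0,-0.4,0,2]]'
```

```text
time_s: 27.83
position: [0.4707, -0.3327, 0.1069]
tcp_rot: [[0.205, 0.979, -0.0], [0.979, -0.205, 0.0], [0.0, -0.0, -1.0]]
force: [-0.2, 0.7, -6.5]
opening: 0.477
grasp_force: 30.0
time_s: 28.25
position: [0.4705, -0.3332, 0.1034]
tcp_rot: [[0.206, 0.979, 0.0], [0.979, -0.206, -0.0], [-0.0, 0.0, -1.0]]
force: [-0.6, 0.2, -5.7]
opening: 0.478
grasp_force: 30.0
```

```bash
python3 -m inch '[[0,0,-0.1,0,2],[0,0,-0.2,0,2],[0,0,-0.2,0,2],[0,0,-0.2,0,2]]'
```

```text
time_s: 28.58
position: [0.4707, -0.3333, 0.1021]
tcp_rot: [[0.206, 0.979, 0.001], [0.979, -0.206, -0.001], [-0.001, 0.001, -1.0]]
force: [-0.6, 0.7, 3.3]
opening: 0.473
grasp_force: 30.0
```

Seated. Release, lift, step away and check.

```bash
python3 -m inch '[[0,0,0,0,2.5],[0,0,0,0,4],[0,0,0,0,6],[0,0,0,0,8.7],[0,0,0,0,8.7],[0,0,1,0,8.7],[0,0,4,0,8.7],[0,0,8,0,8.7],[0,0,12,0,8.7],[0,0,14,0,8.7]]'
python3 -m inch '[[-1,-4,0,0,8.7],[-2,-8,0,0,8.7],[-3,-12,0,0,8.7],[-4,-16,0,0,8.7],[-5,-19,0,0,8.7],[-5,-20,0,0,8.7],[-5,-20,0,0,8.7],[-5,-20,0,0,8.7]]'
python3 - <<'E'
from ov import *
o=[]
for n,(x,y,w,h) in(("top",(330,170,140,80)),("side",(310,80,160,150))):
    c=cams.capture(n);im=cv2.resize(c["image"][y:y+h,x:x+w],None,fx=4,fy=4,interpolation=cv2.INTER_CUBIC)
    for i in range(4): circ(im,c,P1-.07*i*dE,.025,.097,4,np.array([x,y]),(255,0,255))
    o.append(cv2.resize(im,(400,400*h//w)))
m=max(i.shape[0] for i in o)
cv2.imwrite("pics/end.png",np.hstack([cv2.copyMakeBorder(i,0,m-i.shape[0],0,0,0) for i in o]))
E
```

```text
time_s: 29.42
position: [0.4722, -0.3347, 0.2465]
tcp_rot: [[0.206, 0.979, 0.006], [0.979, -0.206, -0.006], [-0.005, 0.007, -1.0]]
force: [0.9, -0.5, 0.2]
opening: 0.963
grasp_force: 0.0
time_s: 30.08
position: [0.4204, -0.5324, 0.2409]
tcp_rot: [[0.207, 0.978, 0.0], [0.978, -0.207, 0.002], [0.002, -0.0, -1.0]]
force: [-0.3, 0.9, -0.1]
opening: 0.998
grasp_force: 0.0
```

View pics/end.png

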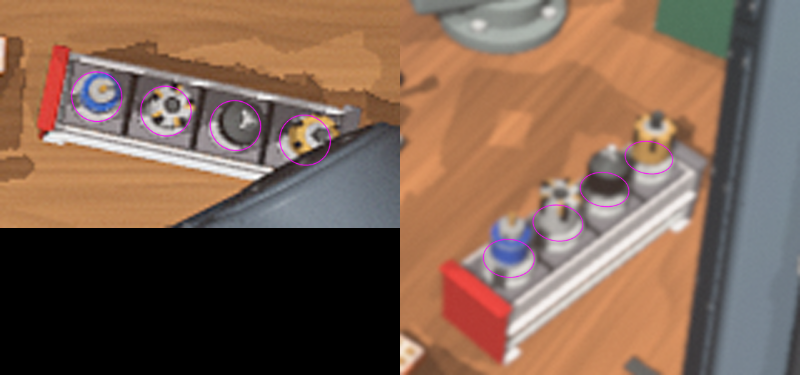

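All four stand upright in order: tap, mill, drill, collet, at side-view crop (512,240), (560,205), (607,172) and (655,140). Their flanges are on the predicted seats and the arm is clear.

```bash
python3 -c "
from rig import bot;print(bot.hand_in())"
```

```text
the job is handed in; nothing more can be done
None
```

All four holders now stand in the aluminium rack with their place numbers kept (from the red end: tap chuck, face mill, drill chuck, collet chuck), and the job was handed in at about 30 s of the 109 s allowed.

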